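# Pull up the stiff clamp screw with the long arm of the hex key

## Robot

A 6-joint arm with a two-finger parallel gripper is mounted at the origin on the work surface. World frame = base frame: x ahead of the robot, y to its left, z up, the work surface at z = 0. Lengths are in m, angles in degrees, forces in N, time in s.
With the tool pointing down it reaches from about 0.325 to 0.85 m from the base axis. Payload 15.5 kg.
Tool frame: the origin (TCP) lies at the very end of the fingers, on their centre line; the grasp point (between the pads) lies arm.grip_depth behind it (arm.grip_depth is the distance from the TCP to the grasp point, in m); z points along the fingers, y is the line along which they close (so a half turn about z gives the same grasp; the last joint's range is limited). The gripper opens to 91 mm and grips with 3 to 60 N. Pads are 32 mm wide; open, the fingers measure 118 mm over their backs; the gripper's body (76 mm by 178 mm) begins 60 mm behind the grasp point.
Start: joints at [-71.534, 28.281, 77.091, -0, 74.628, -5.472], TCP at [0.254, -0.571, 0.214] pointing down, gripper open.
Joint ranges: [-166.48, 166.48], [-47.26, 123.95], [12.59, 153.08], [-70.14, 250.14], [6.76, 159.57], [-176.63, 176.63]. Speed limits (degrees/s): [108.29, 108.29, 147.25, 172.46, 172.46, 172.46].

## Interface

Orientations are given as a 3x3 rotation matrix whose columns are the frame's x, y, z axes.
In Python, from rig import arm gives the robot as it stands. Calls block until the motion is done:
- arm.move_to(position, orientation): joint-space move of the TCP to a pose.
- arm.move_l(position, orientation=None, feed=0.15): straight line of the TCP; orientation=None keeps the orientation; feed is the mean speed in m/s.
- arm.move_joints(angles): joint-space move.
- arm.grip(opening): finger opening in m; the grip force is fixed at half the most; returns when the fingers have stopped.
- arm.sleep(seconds).
- arm.solve_ik(position, orientation): joint angles nearest the present ones, or None.
- arm.snapshot(name): name is "scene" or "top"; returns the picture (400x640x3 uint8, red, green, blue); there is no depth.
- arm.get_calibration(name): a dict with "intrinsics" (3x3 intrinsics, pixels), "k1" (the pictures are not rectified: a ray, as slopes to the right and down, at radius r is drawn at 1 + k1 r^2 times it, then the intrinsics apply), "cam_to_world" (4x4, takes a point from camera to world coordinates). Camera axes: x right, y down, z forward; pixel columns grow to the right and rows downward; lengths in m; the calibration is good to about 2 mm. A picture is of the moment at which its call begins. get_calibration takes no time and is no camera call.
A pose or a line that the arm cannot do raises arm.Unreachable and nothing moves.
- arm.sign_off(): hands the job in; it is judged then, once.
Readings, each from a call of its own:
- arm.current_t(): time.
- arm.current_joint_positions(): joint angles.
- arm.current_dq(): joint speeds.
- arm.current_tau(): joint torques, N m.
- arm.current_ee_pos(): TCP position.
- arm.current_tool_rot(): TCP orientation.
- arm.current_force(): force on the tool from outside, world axes, zero at the start.
- arm.current_torque(): the same for the moment, N m.
- arm.current_width(): finger opening in m.
- arm.current_grasp_force(): force on a finger pad.
Only numpy, scipy, OpenCV 4.12 (cv2) and the standard library are available. Lean on these libraries where they do the work, as an engineer would, in place of code of your own. Each camera call takes 0.05 s, during which the arm holds its last target. There are 200 camera calls.

## Task

Take the big L-shaped hex key out of the wooden stand, where it stands on its long arm, flip it over and seat its short arm fully home in the hex socket of the clamp's screw, feeling gently for the flats. Then swing the long arm by its orange sleeve clockwise (seen from above) until the stiff screw comes up solid, without forcing it. Leave the key in the screw and let go; do not disturb the spool, the metal blank or the screwdriver.

Things in the scene. Friction and masses are not known exactly. Their poses are not given: they have to be found in the camera images.
- key: L-shaped steel hex key, 14 mm across flats, 0.25 kg. Origin: the end of its long arm, whose axis is its z: plain tail to z 25 mm, orange round sleeve 18 mm across from 25 to 75 mm, plain hex up to the corner at 140 mm. From there the short arm runs 50 mm along x. Two flats face +y and -y. Starts upright in the stand, tail down, the sleeve's shoulder resting on the stand's top
- short_tip (a point): centre of the end face of the key's short arm, 50 mm from the corner. The end is tapered and its corners chamfered: pressed lightly on the socket it enters some 4 to 9 mm while the flats are out of line, deeper the nearer they are to it, and 16 mm when home
- sleeve (a point): middle of the orange sleeve, on the long arm's axis, 90 mm from the corner
- stand: wooden stand fixed to the bench, 70 mm (x) by 90 mm (y) by 40 mm high, with a 14.5 mm square hole, 32 mm deep, in the middle of its top. Origin on the bench under the hole, z up
- clamp: blue and steel bar clamp fixed to the bench: base plate 150 mm (x) by 110 mm (y), strap 100 by 40 mm with its top 70 mm over the bench, a 20 mm brass bar held across it along y. Origin on the bench under the screw's axis, z up
- socket (a point): centre of the mouth of the screw's hex socket, 90 mm over the bench, on the upright screw axis. Head 30 mm across, 20 mm above the strap; socket 15.2 mm across flats, 16 mm deep, flat floor. Where its flats face is not measured and differs each start: look, or feel by pressing with a few newtons at headings tried over 60 degrees
- screw (a joint): angle of the screw in rad, growing as it is tightened (clockwise seen from above). Starts between 0 and 0.35; solid stop at 1.0. Dry friction of 0.8 N m resists turning, about 9 N at the sleeve; three times that is forcing it. The key has about 0.1 rad of play either way in the socket; only the short arm fits it
- spool: brass-coloured wire spool, 52 mm across and 38 mm high, standing; origin at the centre of its underside
- blank: aluminium blank, 70 by 35 by 12 mm, lying; origin at the centre of its underside
- driver: screwdriver lying on the bench
- corner (a point): the key's corner, where the axes of its two arms meet, 140 mm from the long arm's end
Not all that is in view belongs to the job. Several things have the shape of the key; the one meant has the colours described above.

How it is judged (in metres and radians):
On the way, in this order (a step that is already met when the one before it is completed fails the run):
1. the short arm of the key is seated in the screw's socket, at least 12 mm deep (z of short_tip in the frame of socket below -0.012 m and horizontal distance between short_tip and socket below 0.004 m), for 0.2 s.
2. the screw is being turned past 0.6 rad by the fingers on the orange sleeve of the seated key (value of joint screw above 0.6 rad and z of short_tip in the frame of socket below -0.01 m and contact force between the fingers and key_c13 above 0.5 N), for 0.05 s.
At the end, for the whole second after the job is handed in: the screw stands at its stop (above 0.94 rad), the key rests, released, with its short arm at least 10 mm deep in the socket and centred within 4 mm (value of joint screw above 0.94 rad and z of short_tip in the frame of socket below -0.01 m and horizontal distance between short_tip and socket below 0.004 m and linear speed of key below 0.02 m/s); the robot touches nothing.
It fails at once if the short arm is jammed on the screw: contact forces adding up to more than 120 N while it is not seated (contact force between key and screw above 120 N and z of short_tip in the frame of socket between -0.01 and 0.02 m).
It fails at once if the seated key is forced: its contact forces in the socket add up to more than 350 N (about 2.7 N m at the screw) (contact force between key and screw above 350 N and z of short_tip in the frame of socket below -0.01 m).
It fails at once if a bystander (spool, blank, screwdriver) is moved by more than 20 mm (distance of any of spool, blank, driver from where it was at the start of the episode above 0.02 m).
It also fails if it takes over 72 s, if anything falls off the work surface, if the arm or the gripper's body presses on something with over 40 N, if the wrist force passes 120 N, or if a joint passes its speed limit or range.

## Working session

There is one attempt and no reset: what is moved stays moved. The work goes in short steps, each a Python script; the robot and the scene stay as the last script left them, time stands still between calls to the robot, and variables do not carry over. Pictures are saved under pics/ and viewed, at most 10 in all, crops included, and the job is handed in when it is done.

```bash
ls; mkdir -p pics
python3 - <<'E'
from rig import arm
import cv2,numpy as np
np.set_printoptions(precision=4,suppress=True)
for n in("scene","top"):
    im=arm.snapshot(n); cv2.imwrite(f"pics/{n}0.png",im[:,:,::-1])
    c=arm.get_calibration(n); print(n,c)
print(arm.grip_depth,arm.current_t(),arm.current_force(),arm.current_tool_rot())
E
```

```text
pics
scene {'intrinsics': array([[376.2892,   0.    , 316.932 ],
       [  0.    , 376.2892, 196.8303],
       [  0.    ,   0.    ,   1.    ]]), 'k1': -0.033068275908713904, 'cam_to_world': array([[ 0.4392,  0.7432, -0.5047,  1.0055],
       [ 0.8983, -0.3692,  0.2381, -0.2418],
       [-0.0094, -0.558 , -0.8298,  0.8628],
       [ 0.    ,  0.    ,  0.    ,  1.    ]])}
top {'intrinsics': array([[421.2771,   0.    , 312.7859],
       [  0.    , 421.2771, 196.8543],
       [  0.    ,   0.    ,   1.    ]]), 'k1': -0.022000360688796797, 'cam_to_world': array([[ 0.0159, -0.9973,  0.072 ,  0.4778],
       [-0.9999, -0.0159,  0.0009, -0.0246],
       [ 0.0002, -0.072 , -0.9974,  1.0069],
       [ 0.    ,  0.    ,  0.    ,  1.    ]])}
0.0188 0.1 [-1.3583  0.7841  1.0982] [[ 0.914   0.4058 -0.0003]
 [ 0.4058 -0.914   0.001 ]
 [ 0.0001 -0.001  -1.    ]]
```

View pics/scene0.png

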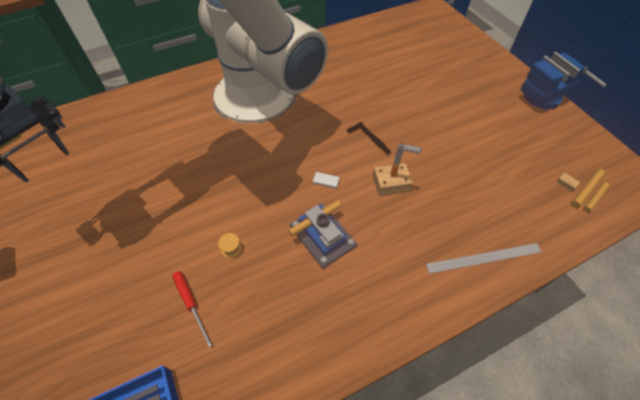

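View pics/top0.png

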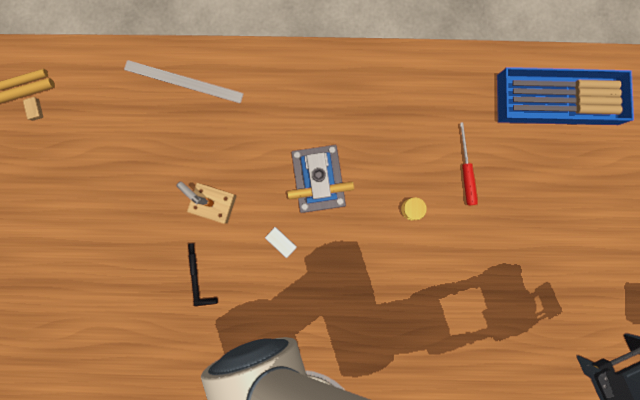

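Candidates: the steel L upright in the stand (top 200,197; scene 400,160) and the black L lying on the bench (top 200,275; scene 368,137). The job is the one in the stand, with the orange sleeve. Next, a close crop to check.

Run:
```python
import cv2,numpy as np
t=cv2.imread("pics/top0.png");s=cv2.imread("pics/scene0.png")
def c(im,x,y,w=66,h=50):return cv2.resize(im[y:y+h,x:x+w],(396,300),interpolation=cv2.INTER_CUBIC)
cv2.imwrite("pics/m1.png",np.vstack([np.hstack([c(t,172,175),c(t,286,150)]),np.hstack([c(s,365,142),c(s,290,195)])]))
```

```text
(no output)
```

View pics/m1.png

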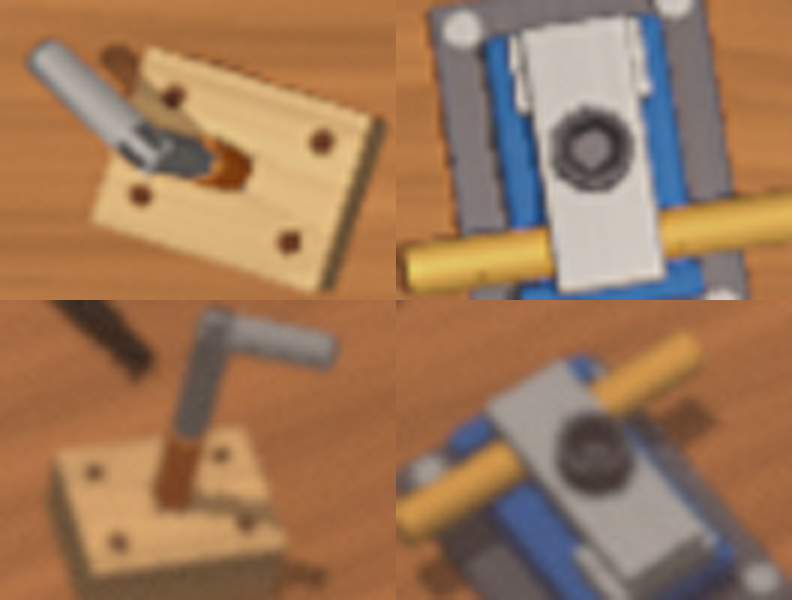

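The crop shows the steel L with an orange sleeve in the stand. In top pixels the corner is at about (196.7,200), the tip at (179.5,184) and the hole at (211,203). The screw head is at top (318.7,174.7) and scene (323,219).

```bash
cat > h.py <<'E'
from rig import arm
import cv2,numpy as np
from scipy.spatial.transform import Rotation as Ro
np.set_printoptions(precision=4,suppress=True)
GD=arm.grip_depth
def ray(n,u,v):
    c=arm.get_calibration(n)
    p=cv2.undistortPoints(np.array([[[u,v]]],float),c["intrinsics"],np.array([c["k1"],0,0,0.]))[0,0]
    T=c["cam_to_world"]; return T[:3,3],T[:3,:3]@np.r_[p,1]
def onz(n,u,v,z):
    o,d=ray(n,u,v); return o+d*(z-o[2])/d[2]
def tri(a,b):
    (o1,d1),(o2,d2)=ray("top",*a),ray("scene",*b)
    s=np.linalg.lstsq(np.c_[d1,-d2],o2-o1,rcond=None)[0]
    p,q=o1+s[0]*d1,o2+s[1]*d2; return (p+q)/2,np.linalg.norm(p-q)
def proj(n,P):
    c=arm.get_calibration(n);T=np.linalg.inv(c["cam_to_world"]);P=np.atleast_2d(P)
    return cv2.projectPoints(P.astype(float),cv2.Rodrigues(T[:3,:3])[0],T[:3,3],c["intrinsics"],np.array([c["k1"],0,0,0.]))[0][:,0]
E
python3 - <<'E'
from h import *
t=lambda x,y:(172+x/6,175+y/6); s=lambda x,y:(365+x/6,142+(y-300)/6)
print("stand corners",*[onz("top",*t(*p),.04) for p in[(147,47),(380,120),(322,292),(93,222)]])
print("stand c scene",*[onz("scene",*s(*p),.04) for p in[(55,455),(243,430),(283,545),(95,575)]])
print("corner",onz("top",*t(148,150),.160),tri(t(148,150),s(212,318)))
print("tip",onz("top",*t(45,58),.155),tri(t(45,58),s(330,350)))
print("socket",onz("top",286+196/6,150+148/6,.09),onz("scene",290+200/6,195+146/6,.09),tri((286+196/6,150+148/6),(290+200/6,195+146/6)))
print("spool",onz("top",414,208,.038),"blank",onz("top",281,242,.012))
E
```

```text
stand corners [0.5758 0.2454 0.04  ] [0.549  0.1547 0.04  ] [0.4828 0.175  0.04  ] [0.5081 0.2638 0.04  ]
stand c scene [0.4886 0.1792 0.04  ] [0.5149 0.2654 0.04  ] [0.5786 0.2446 0.04  ] [0.5551 0.1601 0.04  ]
corner [0.5288 0.2103 0.16  ] (array([0.5296, 0.2122, 0.1587]), np.float64(0.0032700642994223763))
tip [0.5598 0.2479 0.155 ] (array([0.5611, 0.2509, 0.1512]), np.float64(0.003776676940535508))
socket [ 0.5929 -0.0359  0.09  ] [ 0.6002 -0.0348  0.09  ] (array([ 0.5948, -0.0342,  0.0811]), np.float64(0.003879280953146823))
spool [ 0.5257 -0.2574  0.038 ] blank [0.442  0.0493 0.012 ]
```

```bash
cat >> h.py <<'E'
K=np.array([.530,.211]); TH=np.radians(50.5); S=np.array([.596,-.0355,.09]); ZG=.110
def keyR0(th=TH): return np.c_[[np.cos(th),np.sin(th),0],[-np.sin(th),np.cos(th),0],[0,0,1]]
def keyR1(psi): z=np.array([np.cos(psi),np.sin(psi),0]);x=np.array([0,0,-1.]);return np.c_[x,np.cross(z,x),z]
def toolK(a,f): # tool in key frame: z=cos a x - sin a z, y=f*key y
    z=np.array([np.cos(a),0,-np.sin(a)]);y=np.array([0,f,0.]);return np.c_[np.cross(y,z),y,z]
def ends(psi,a,f,tip,zg=None): # TCP pose for key with short_tip at tip
    zg=ZG if zg is None else zg
    R=keyR1(psi);T=R@toolK(a,f);g=np.array(tip)+R@np.array([-.05,0,zg-.14]);return g+GD*T[:,2],T
def seq(p,T): 
    q=arm.solve_ik(p,T); return None if q is None else np.round(q).astype(int)
E
python3 - <<'E'
from h import *
for a in(0,20,40):
  for f in(1,-1):
    ar=np.radians(a);T=keyR0()@toolK(ar,f);g=np.r_[K,.015+ZG]
    print(a,f,"pre",seq(g+GD*T[:,2]-.12*T[:,2],T),"pick",seq(g+GD*T[:,2],T),"lift",seq(g+GD*T[:,2]+[0,0,.1],T))
    ok=[]
    for d in range(-180,180,15):
        p,TT=ends(np.radians(d),ar,f,S+[0,0,.03]); q=seq(p,TT)
        if q is not None: ok.append((d,q[3],q[4],q[5]))
    print(ok)
E
```

```text
0 1 pre [-42  78 136  88  88  56] pick [-19  72 130 109  98  69] lift [-19  57 133 110  94  80]
[(-180, np.int64(0), np.int64(67), np.int64(81)), (-165, np.int64(0), np.int64(67), np.int64(67)), (-150, np.int64(0), np.int64(67), np.int64(53)), (-135, np.int64(0), np.int64(66), np.int64(38)), (-120, np.int64(0), np.int64(66), np.int64(24)), (-105, np.int64(0), np.int64(65), np.int64(9)), (-90, np.int64(0), np.int64(65), np.int64(-6)), (-75, np.int64(0), np.int64(64), np.int64(-21)), (-60, np.int64(0), np.int64(64), np.int64(-37)), (-45, np.int64(0), np.int64(63), np.int64(-52)), (-30, np.int64(0), np.int64(63), np.int64(-68)), (-15, np.int64(0), np.int64(63), np.int64(-84)), (0, np.int64(0), np.int64(63), np.int64(-100)), (15, np.int64(0), np.int64(63), np.int64(-115)), (30, np.int64(0), np.int64(63), np.int64(-131)), (45, np.int64(0), np.int64(63), np.int64(-147)), (60, np.int64(0), np.int64(64), np.int64(-162)), (90, np.int64(0), np.int64(65), np.int64(168)), (105, np.int64(0), np.int64(66), np.int64(153)), (120, np.int64(0), np.int64(66), np.int64(139)), (135, np.int64(0), np.int64
[... 5675 characters left out ...]
34)), (-60, np.int64(24), np.int64(98), np.int64(126)), (-45, np.int64(18), np.int64(105), np.int64(117)), (-30, np.int64(11), np.int64(110), np.int64(106)), (-15, np.int64(3), np.int64(112), np.int64(95)), (0, np.int64(-5), np.int64(112), np.int64(83)), (15, np.int64(-13), np.int64(110), np.int64(71)), (30, np.int64(-20), np.int64(105), np.int64(61)), (45, np.int64(-26), np.int64(99), np.int64(51)), (60, np.int64(-32), np.int64(90), np.int64(43)), (75, np.int64(-37), np.int64(81), np.int64(35)), (90, np.int64(-43), np.int64(70), np.int64(29)), (105, np.int64(-49), np.int64(58), np.int64(22)), (120, np.int64(-55), np.int64(46), np.int64(17)), (135, np.int64(-64), np.int64(33), np.int64(11))]
```

```bash
cat >> h.py <<'E'
A=np.radians(20); F=-1
def st(s=""): print(s,"t",round(arm.current_t(),2),"p",arm.current_ee_pos(),"F",arm.current_force(),"M",arm.current_torque(),"w",round(arm.current_width(),4),"g",round(arm.current_grasp_force(),1))
E
python3 - <<'E'
from h import *
T=keyR0()@toolK(A,F);p=np.r_[K,.015+ZG]+GD*T[:,2]; pre=p-.10*T[:,2]
arm.move_to(pre+[0,0,.2],T); st("hi")
arm.grip(.06)
arm.move_l(pre,T,feed=.2); st("pre")
im=arm.snapshot("top"); 
arm.move_l(p,T,feed=.1); st("at")
cv2.imwrite("pics/a.png",np.vstack([cv2.resize(arm.snapshot(n)[y:y+75,x:x+150,::-1],(750,300) if 0 else (600,300),interpolation=cv2.INTER_CUBIC) for n,x,y in(("top",150,150),("scene",340,110))]))
E
```

```text
hi t 2.76 p [0.4818 0.1517 0.3527] F [0.0554 0.3375 0.2405] M [-0.4124  0.2644 -0.051 ] w 0.0913 g 0.0
pre t 4.56 p [0.4815 0.1521 0.1533] F [-0.811  -1.0466 -0.8617] M [-0.3848  0.291   0.0407] w 0.0601 g 0.0
at t 5.76 p [0.5411 0.2243 0.1187] F [ 0.0133  0.0536 -0.0294] M [-0.3787  0.3097  0.0085] w 0.0599 g 0.0
```

View pics/a.png

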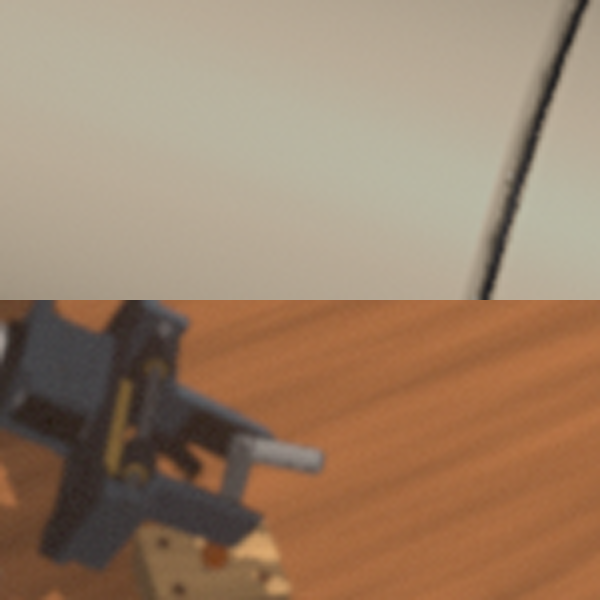

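The scene crop shows the key standing between the two open fingers, about centred, with the corner at crop (245,440). Now I grip, lift and flip it above the screw.

Run:
```python
from h import *
arm.grip(0.0); st("grip")
T=arm.current_tool_rot();p=arm.current_ee_pos()
arm.move_l(p+[0,0,.06],T,feed=.08); st("up1")
arm.move_l(p+[0,0,.20],T,feed=.2); st("up2")
psi=np.radians(60)
P,TT=ends(psi,A,F,S+[0,0,.15]); arm.move_to(P,TT)
P,TT=ends(psi,A,F,S+[0,0,.03]); arm.move_l(P,TT,feed=.12); arm.sleep(.2); st("above")
t,s=arm.snapshot("top"),arm.snapshot("scene")
cv2.imwrite("pics/t1.png",t[...,::-1]);cv2.imwrite("pics/s1.png",s[...,::-1])
# actual tip from measured TCP
R=arm.current_tool_rot()@toolK(A,F).T; g=arm.current_ee_pos()-GD*arm.current_tool_rot()[:,2]
pts=dict(corner=g+R@[0,0,.14-ZG],tip=g+R@[.05,0,.14-ZG],tail=g+R@[0,0,-ZG],sock=S)
for k,v in pts.items(): print(k,v,proj("top",v)[0],proj("scene",v)[0])
c=lambda im,x,y,w,h:cv2.resize(im[y:y+h,x:x+w,::-1],(w*6,h*6),interpolation=cv2.INTER_CUBIC)
cv2.imwrite("pics/b.png",c(s,270,165,110,90))
```

```text
grip t 6.62 p [0.5411 0.2247 0.1186] F [-0.4422 -0.0411 -0.4493] M [-0.3967  0.4118  0.1181] w 0.0137 g 30.0
up1 t 7.53 p [0.5412 0.2246 0.1783] F [-0.5574 -0.5341 -2.1445] M [-0.6848  0.565   0.0324] w 0.0138 g 30.0
up2 t 8.38 p [0.5409 0.2247 0.3177] F [ 0.2845  0.0293 -2.173 ] M [-0.7719  0.5608  0.0509] w 0.0138 g 30.0
above t 11.53 p [ 0.578  -0.0671  0.1528] F [ 0.4197  0.2787 -2.0832] M [ 0.3016 -0.2519  0.0282] w 0.0138 g 30.0
corner [ 0.5961 -0.0355  0.1703] [319.0647 168.0729] [322.3961 199.5215]
tip [ 0.5961 -0.0355  0.1203] [318.7097 171.365 ] [322.3429 211.4432]
tail [ 0.5261 -0.1567  0.1703] [379.4651 203.9615] [259.596  196.2459]
sock [ 0.596  -0.0355  0.09  ] [318.5144 173.2625] [322.2802 218.0838]
```

View pics/b.png

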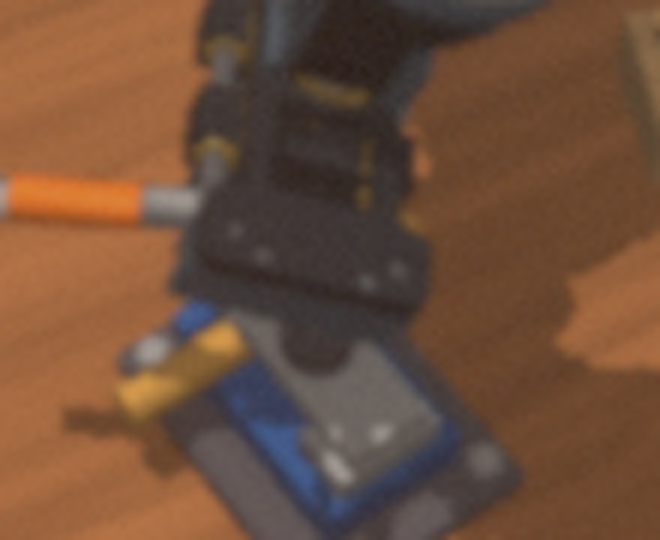

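The scene crop shows the key held level, with the sleeve from crop x=10 to 142 (scene 271.7 to 293.7, row about 198). The hand hides the tip. I'll use the sleeve's centroid to calibrate both cameras against the kinematics.

Run:
```python
from h import *
R=arm.current_tool_rot()@toolK(A,F).T; g=arm.current_ee_pos()-GD*arm.current_tool_rot()[:,2]
for n,f in(("top","t1"),("scene","s1")):
    pr=[proj(n,g+R@[0,0,z-ZG])[0] for z in(.025,.05,.075)]
    im=cv2.imread(f"pics/{f}.png");h=cv2.cvtColor(im,cv2.COLOR_BGR2HSV)
    x,y=pr[1].astype(int); x0,y0=x-25,y-25
    m=((h[...,0]<14)&(h[...,1]>195)&(h[...,2]>120)).astype(np.uint8)[y0:y0+50,x0:x0+50]
    k,l,s,c=cv2.connectedComponentsWithStats(m); j=1+np.argmax(s[1:,4])
    print(n,*pr,"obs",c[j]+[x0,y0],s[j])
    cv2.imwrite(f"pics/c_{n}.png",cv2.resize(np.hstack([im[y0:y0+50,x0:x0+50],cv2.merge([m*255]*3)]),None,fx=8,fy=8,interpolation=cv2.INTER_CUBIC))
# mouth in first images
for n,c in(("top",(319,175)),("scene",(323,219))):
    print(cv2.cvtColor(cv2.imread(f"pics/{n}0.png"),cv2.COLOR_BGR2GRAY)[c[1]-9:c[1]+10,c[0]-9:c[0]+10])
a,b=cv2.imread("pics/c_top.png"),cv2.imread("pics/c_scene.png");cv2.imwrite("pics/c.png",cv2.resize(np.vstack([a,b]),(600,600)))
```

```text
top [368.6344 197.5231] [357.8217 191.0968] [347.0283 184.6833] obs [355.6    194.1333] [15 22 21 13 30]
scene [270.7256 196.8268] [281.8942 197.4095] [293.1   197.994] obs [281.5733 198.08  ] [17 23 19  7 75]
[[196 196 195 195 196 197 197 197 199 200 200 199 197 196 200 199 146  99
   98]
 [197 195 196 198 198 199 172 156 168 175 182 196 199 199 202 205 151  95
   98]
 [197 196 198 197 173 162 133  99 112 119 132 154 165 190 203 208 161 108
  101]
 [198 199 199 175 129 108  97  81  75  72  79  96 112 164 197 207 169 120
  100]
 [199 199 179 135  98  83  73  64  54  48  55  69  82 118 162 198 186 137
  104]
 [196 178 134 104  85  61  52  52  68  74  55  49  61  85 122 193 200 151
  106]
 [190 162 114  92  74  63  72  99 112 114  98  64  48  66 100 160 196 151
  104]
 [189 165 117  90  70  87 109 123 127 126 121  87  53  62  90 134 194 149
  101]
 [190 167 121  91  69  96 121 126 125 125 126  97  60  65  92 136 199 157
  105]
 [185 164 118  89  68  95 120 124 124 126 125  94  59  69  95 137 199 165
  112]
 [178 160 105  84  69  79 106 121 125 124 107  76  53  78 107 153 199 172
  124]
[... 1489 characters left out ...]
  78  85  84  84  77  76  82  85  99 115 109
   92]
 [157 148 121  92  81  81  76  79  81  81  79  78  79  77  79  99 123 126
  105]
 [154 148 123  85  74  81  84  83  80  76  79  80  79  72  75  97 131 140
  124]
 [146 150 130  95  72  71  77  78  71  71  72  73  66  67  79 108 137 150
  145]
 [132 147 141 112  77  64  65  63  65  63  62  61  61  68  90 123 147 154
  155]
 [106 135 143 128  99  73  60  60  59  62  62  61  63  78 105 134 153 159
  158]
 [ 87 109 133 137 125 104  85  72  68  66  69  76  84 101 126 148 154 159
  159]
 [ 82  90 113 135 144 136 123 108  99  94 101 111 120 130 144 156 159 159
  159]
 [ 82  80  93 120 144 152 147 141 136 135 137 146 146 151 156 159 157 158
  160]]
```

View pics/c.png

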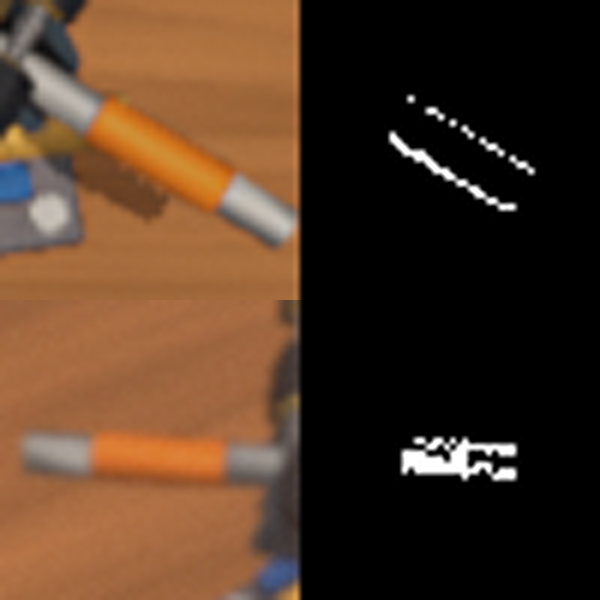

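Top crop: the sleeve ends are at about (347.7,185.3) and (369.6,197.6), within 1 px of prediction, so the grasp is good. I'll turn the key so the scene camera sees the tip, and compare tip and socket directly.

```bash
cat >> h.py <<'E'
S=np.array([.597,-.0335,.09])
def tip():
    R=arm.current_tool_rot()@toolK(A,F).T; g=arm.current_ee_pos()-GD*arm.current_tool_rot()[:,2]; return g+R@[.05,0,.14-ZG]
E
python3 - <<'E'
from h import *
psi=np.radians(-10)
P,TT=ends(psi,A,F,S+[0,0,.06]);arm.move_to(P,TT)
P,TT=ends(psi,A,F,S+[0,0,.012]);arm.move_l(P,TT,feed=.12);arm.sleep(.2);st()
s=arm.snapshot("scene");cv2.imwrite("pics/s2.png",s[...,::-1])
R=arm.current_tool_rot()@toolK(A,F).T;tp=tip()
for x in(0,-.05): print(tp+R@[x,0,0],proj("scene",tp+R@[x,0,0])[0])
print(S,proj("scene",S)[0])
cv2.imwrite("pics/d.png",cv2.resize(s[185:245,285:365,::-1],(800,600),interpolation=cv2.INTER_CUBIC))
E
```

```text
t 13.36 p [ 0.5616 -0.0272  0.1351] F [ 0.5619 -0.5923 -2.3888] M [-0.0064 -0.3615  0.0757] w 0.0139 g 30.0
[ 0.5974 -0.0335  0.1027] [323.3022 215.4686]
[ 0.5973 -0.0335  0.1527] [323.3984 203.9374]
[ 0.597  -0.0335  0.09  ] [323.2182 218.0864]
```

View pics/d.png

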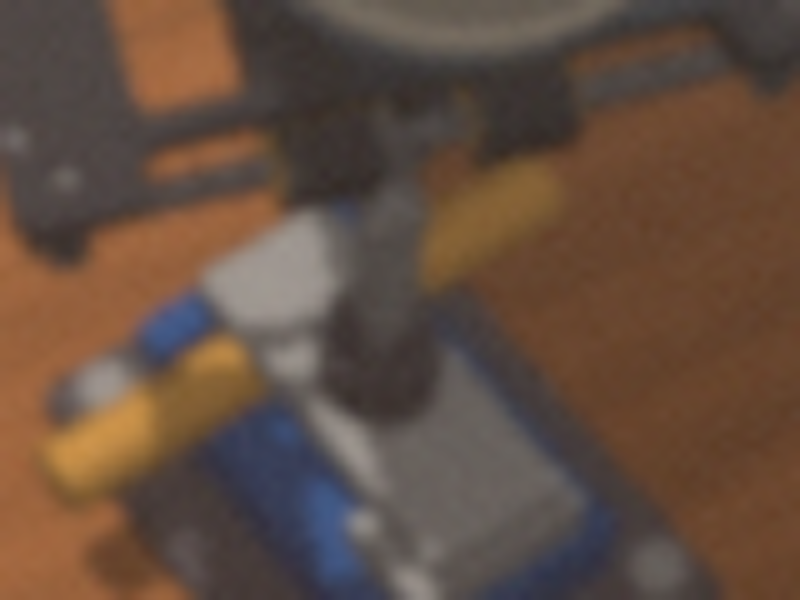

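Scene crop: the tip at crop (384,~330) sits over the head, whose centre is about (381,~350), so it is aligned to about 1 mm across. Start feeling gently.

```bash
cat >> h.py <<'E'
S=np.array([.5967,-.0341,.09])
def force(n=4):
    f=[]
    for _ in range(n): arm.sleep(.01); f.append(arm.current_force())
    return np.mean(f,0)
F0=np.array([.3,-.1,-2.25])
def goto(psi,z,xy,feed=.05): P,TT=ends(np.radians(psi),A,F,[xy[0],xy[1],.09+z]);arm.move_l(P,TT,feed=feed)
def press(psi,xy,z0=.002,zmin=-.0165,lim=4,dz=.001):
    goto(psi,z0,xy); b=force(8); z=z0
    while z>zmin:
        z-=dz; goto(psi,z,xy); f=force()-b
        if f[2]>lim: break
    t=tip(); print("psi",psi,"cmd",round(z*1e3,1),"depth",round((t[2]-.09)*1e3,2),"xy",t[:2]-xy,"dF",f,"t",round(arm.current_t(),2)); return z,f
E
python3 - <<'E'
from h import *
z,f=press(-10,S[:2])
E
```

```text
psi -10 cmd -4.0 depth -3.9 xy [-0.0004  0.    ] dF [-4.8204 -0.5674  6.5592] t 15.53
```

```bash
cat >> h.py <<'E'
def center(psi,z,xy,n=5,k=2.5e-4):
    goto(psi,z+.004,xy); b=force(8)
    for i in range(n):
        goto(psi,z,xy); f=force(6)-b
        if np.hypot(*f[:2])<1.2 and f[2]<6: break
        xy=xy+k*f[:2]*(np.hypot(*f[:2])>1)
        if f[2]<2.5: z-=.0007
        if f[2]>6: z+=.0004
        print(" c",xy,round(z*1e3,2),f)
    return z,xy
E
python3 - <<'E'
from h import *
xy=S[:2]+[-.001,0]; goto(-10,0.002,xy)
z,f=press(-10,xy); 
z,xy=center(-10,z,xy); print(z,xy,tip(),arm.current_t())
E
```

```text
psi -10 cmd -11.0 depth -10.96 xy [-0.0003 -0.    ] dF [-6.1818 -1.0168  4.0482] t 19.8
-0.011000000000000003 [ 0.5957 -0.0341] [ 0.5955 -0.0341  0.0789] 20.4167
```

Run:
```python
from h import *
xy=S[:2]+[-.0015,0]
goto(-10,-.008,xy); print(force())
z,f=press(-10,xy,z0=-.008,zmin=-.018)
```

```text
[-3.7817 -1.2347 -1.0116]
psi -10 cmd -14.0 depth -13.49 xy [-0.0001  0.    ] dF [-2.4631 -0.2863  8.4844] t 22.72
```

Run:
```python
from h import *
xy=S[:2]+[-.0017,0]
for ps in(-13,-7):
    goto(ps,-.011,xy); print(ps,force(8)-F0,arm.current_torque())
    z,f=press(ps,xy,z0=-.011,zmin=-.018,lim=6)
    print(arm.current_torque())
```

```text
-13 [ 2.2792 -2.3896 -8.958 ] [-0.5819 -1.2626  0.3522]
psi -13 cmd -12.0 depth -11.7 xy [ 0.0003 -0.    ] dF [-2.3366  0.5138 12.2504] t 23.63
[-0.6085 -0.8995  0.3832]
-7 [ 1.0446 -0.418   0.887 ] [-0.0722 -0.5445  0.0614]
psi -7 cmd -13.0 depth -12.53 xy [-0.0002  0.0001] dF [-2.2669  0.4911  9.0359] t 24.84
[0.1479 0.2388 0.0092]
```

Run:
```python
from h import *
xy=S[:2]+[-.0017,0]
z,f=press(-5,xy,z0=-.0115,zmin=-.018,lim=5,dz=.0005); print(arm.current_torque())
goto(-5,z+.001,xy); print(force(8)-F0)
arm.grip(.04); st("rel")
T=arm.current_tool_rot();p=arm.current_ee_pos()
arm.move_l(p-.12*T[:,2],feed=.2)
s,t=arm.snapshot("scene"),arm.snapshot("top")
cv2.imwrite("pics/s3.png",s[...,::-1]);cv2.imwrite("pics/t3.png",t[...,::-1])
c=lambda im,x,y:cv2.resize(im[y:y+75,x:x+100,::-1],(400*1,300),interpolation=cv2.INTER_CUBIC)
cv2.imwrite("pics/e.png",np.hstack([c(s,270,170),c(t,280,140)]))
R=keyR1(np.radians(-5));c0=np.array([S[0]-.0017,S[1],.124])
for n in("corner",.14),("sl75",.075),("sl25",.025),("tail",0): q=c0+R@[0,0,n[1]-.14];print(n[0],proj("scene",q)[0],proj("top",q)[0])
print(arm.current_t())
```

```text
psi -5 cmd -12.5 depth -12.32 xy [-0.0001  0.    ] dF [-1.5593  0.4311  5.6637] t 25.73
[ 0.039   0.1785 -0.0498]
[-0.2904  0.0579 -0.1714]
rel t 26.62 p [ 0.5587 -0.0309  0.1108] F [ 0.212  -0.064  -0.3394] M [ 0.0447 -0.1523  0.0195] w 0.0397 g 0.0
corner [322.6649 210.001 ] [318.0663 171.6637]
sl75 [312.7261 188.5962] [314.9052 202.2471]
sl25 [305.5774 173.2   ] [312.4506 225.9913]
tail [302.1533 165.8255] [311.2161 237.932 ]
27.475
```

View pics/e.png

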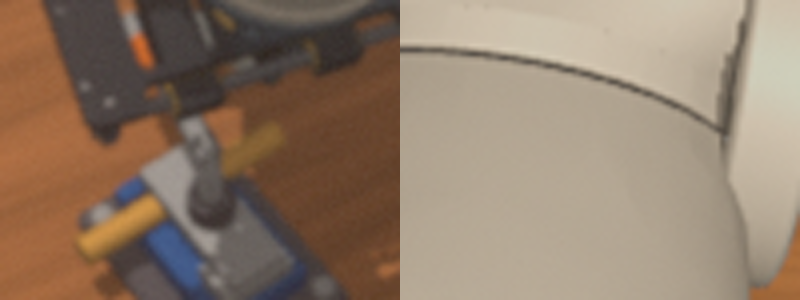

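The crop shows the key standing on its own in the screw: short arm at crop (205,175), corner around (195,140), orange at (140,45). The sleeve sits left of prediction, so I'll clear the arm for a proper look.

Run:
```python
from h import *
D=np.c_[[1,0,0],[0,-1,0],[0,0,-1.]]
T=arm.current_tool_rot();p=arm.current_ee_pos()
arm.move_to([.42,-.33,.33],Ro.from_euler('z',-50,degrees=True).as_matrix()@D)
s,t=arm.snapshot("scene"),arm.snapshot("top")
cv2.imwrite("pics/s4.png",s[...,::-1]);cv2.imwrite("pics/t4.png",t[...,::-1])
c=lambda im,x,y:cv2.resize(im[y:y+100,x:x+66,::-1],(396,600),interpolation=cv2.INTER_CUBIC)
cv2.imwrite("pics/f.png",np.hstack([c(s,285,145),c(t,285,150)])); st()
```

```text
t 28.94 p [ 0.4207 -0.3293  0.3295] F [-0.0168 -0.0421 -0.7335] M [0.131  0.0507 0.002 ] w 0.0397 g 0.0
```

View pics/f.png

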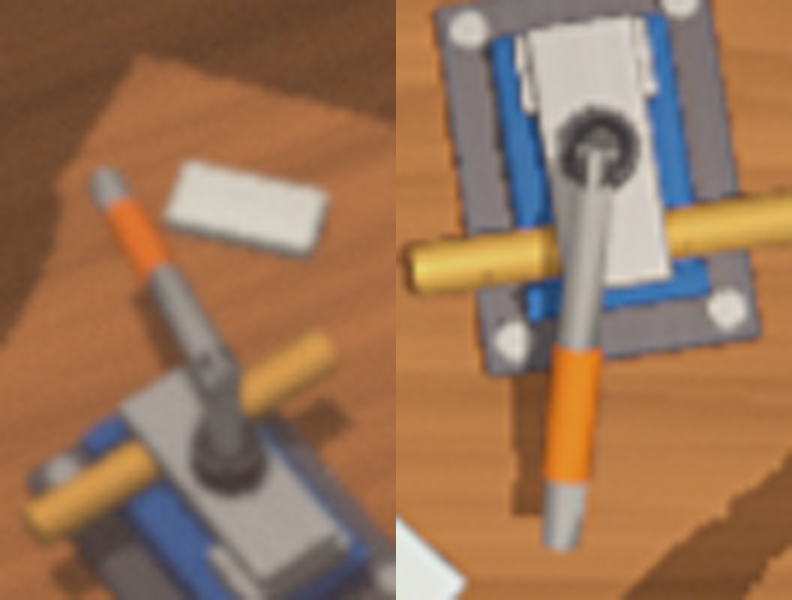

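Run:
```python
from h import *
s=lambda x,y:(285+x/6-.42,145+y/6-.42);t=lambda x,y:(285+(x-396)/6-.42,150+y/6-.42)
for n,a,b in(("tail",(562,543),(101,172)),("sl25",(567,481),(117,205)),("sl75",(577,350),(158,270)),("corner",(598,152),(213,355))): print(n,tri(t(*a),s(*b)),t(*a),s(*b))
```

```text
tail (array([ 0.4502, -0.0237,  0.0883]), np.float64(0.000896239962036899)) (312.24666666666667, 240.08) (301.4133333333333, 173.24666666666667)
sl25 (array([ 0.4724, -0.0256,  0.0924]), np.float64(0.00018511617448952334)) (313.08, 229.7466666666667) (304.08, 178.74666666666667)
sl75 (array([ 0.5192, -0.0284,  0.1057]), np.float64(6.0667200109876186e-05)) (314.74666666666667, 207.91333333333336) (310.9133333333333, 189.58)
corner (array([ 0.5859, -0.0352,  0.1389]), np.float64(0.0017747416512651712)) (318.24666666666667, 174.91333333333336) (320.08, 203.74666666666667)
```

Triangulated, the key leans about 14° with the tail low at z 0.088, heading -5°, tip in the mouth. I'll regrip the hex part matching the tilt, level it, and press home.

```bash
cat >> h.py <<'E'
def keyRb(psi,b):
    h=np.array([np.cos(psi),np.sin(psi),0]);u=np.array([0,0,1.]);z=np.cos(b)*h+np.sin(b)*u;x=np.sin(b)*h-np.cos(b)*u
    return np.c_[x,np.cross(z,x),z]
def pose(psi,b,tp,zg,d=.015,f=-1,bg=None): # psi,b deg; bg: pitch in hand
    R=keyRb(np.radians(psi),np.radians(b)); T=R@toolK(0 if bg is None else np.radians(bg),f)
    return np.array(tp)+R@np.array([-.05,0,zg-.14])+d*T[:,2],T
Z2=.113
E
python3 - <<'E'
from h import *
tp=np.array([.596,-.0345,.0765])
P,T=pose(-5,14.5,tp,Z2)
arm.move_to(P+[0,0,.09],T); arm.move_l(P,T,feed=.15); st("down")
b0=force(8); arm.grip(0.0); st("grip"); print(force()-b0)
for b in(10,5,0):
    P,T=pose(-5,b,tp,Z2); arm.move_l(P,T,feed=.05); print(b,force(6)-b0,arm.current_torque())
z=0.
for i in range(8):
    z-=.001; P,T=pose(-5,0,tp+[0,0,z],Z2); arm.move_l(P,T,feed=.05); f=force()-b0; print(z,f)
    if f[2]>7: break
st()
E
```

```text
down t 31.02 p [ 0.5617 -0.0319  0.1043] F [ 0.5529 -0.2066  0.2473] M [ 0.0335  0.1764 -0.0137] w 0.0398 g 0.0
grip t 31.61 p [ 0.5613 -0.0314  0.1038] F [-0.936   1.2863  4.4232] M [0.2776 0.1426 0.1005] w 0.0135 g 30.0
[-1.1811  0.7229  4.0565]
10 [-3.7975 -1.0854  4.6024] [-0.1681  0.338  -0.0642]
5 [-5.2323 -1.5238  8.1796] [-0.2193  0.5889 -0.0154]
0 [-6.6718 -1.2374 11.2645] [-0.2296  1.044  -0.02  ]
-0.001 [-8.9388 -0.5207 17.2268]
 t 32.88 p [ 0.5685 -0.0321  0.1107] F [-9.0503 -0.5684 16.8074] M [-0.078   1.3795 -0.016 ] w 0.0138 g 30.0
```

Run:
```python
from h import *
b0=np.array([.5,-.2,.25])
tp=np.array([.5945,-.0345,.0765])
for ps,z in((-5,0),(-5,-.0005),(-1,-.0005),(-8,-.0005),(-5,-.0005)):
    P,T=pose(ps,0,tp+[0,0,z],Z2); arm.move_l(P,T,feed=.04); f=force(6)-b0; print(ps,z,f,arm.current_torque(),arm.current_ee_pos()-P)
print(arm.current_t())
```

```text
-5 0 [-1.9328  0.4559  1.8928] [ 0.0969  0.1956 -0.0276] [-0.0001  0.0001 -0.0002]
-5 -0.0005 [-4.2073  0.4849  7.84  ] [ 0.0986  0.5963 -0.0144] [0.     0.0001 0.0001]
-1 -0.0005 [-4.5911  0.273   8.0821] [0.1085 0.5043 0.0229] [0.     0.     0.0001]
-8 -0.0005 [-4.0606  0.548   7.8765] [ 0.0898  0.5763 -0.0053] [0.     0.0001 0.0001]
-5 -0.0005 [-3.9809  0.5007  8.1126] [0.1188 0.5276 0.0547] [0.     0.     0.0001]
34.4083
```

Force is the same over headings -8 to -1, stiff in z and free of torque, so the key is on the floor and home within its play. Now I release, regrip on the sleeve, level it and check.

Run:
```python
from h import *
tp=np.array([.5945,-.0345,.0765])
P,T=pose(-5,0,tp,Z2); arm.move_l(P,T,feed=.04)
arm.grip(.04); arm.move_l(P+[0,0,.045],T,feed=.25)
P,T=pose(-5,14.5,tp,.050); arm.move_l(P+[0,0,.05],T,feed=.25); arm.move_l(P,T,feed=.12)
b0=force(8); print("base",b0); arm.grip(0.); st("grip"); print(force()-b0)
for b in(10,5,1):
    P,T=pose(-5,b,tp,.050); arm.move_l(P,T,feed=.06); print(b,force(6)-b0,arm.current_torque())
s,t=arm.snapshot("scene"),arm.snapshot("top")
cv2.imwrite("pics/s5.png",s[...,::-1]);cv2.imwrite("pics/t5.png",t[...,::-1])
c=lambda im,x,y:cv2.resize(im[y:y+75,x:x+50,::-1],(400,600),interpolation=cv2.INTER_CUBIC)
cv2.imwrite("pics/g.png",np.hstack([c(s,295,165),c(t,295,155)])); st()
```

```text
base [ 0.2852 -0.0507  0.3521]
grip t 37.27 p [ 0.4991 -0.0262  0.088 ] F [ 0.8433 -0.3883  1.4742] M [ 0.0109  0.049  -0.0354] w 0.0171 g 30.0
[-0.0635 -0.4209  0.5291]
10 [-2.2931 -0.3857 -0.2305] [ 0.0276  0.3915 -0.0112]
5 [-4.4487 -0.1462  1.1511] [-0.0281  0.6097 -0.0303]
1 [-7.2471  0.1659  2.4031] [ 0.0007  1.0797 -0.0067]
 t 38.39 p [ 0.503  -0.0264  0.1094] F [-6.1265  0.2623  3.2856] M [ 0.0148  1.0544 -0.0263] w 0.0173 g 30.0
```

View pics/g.png

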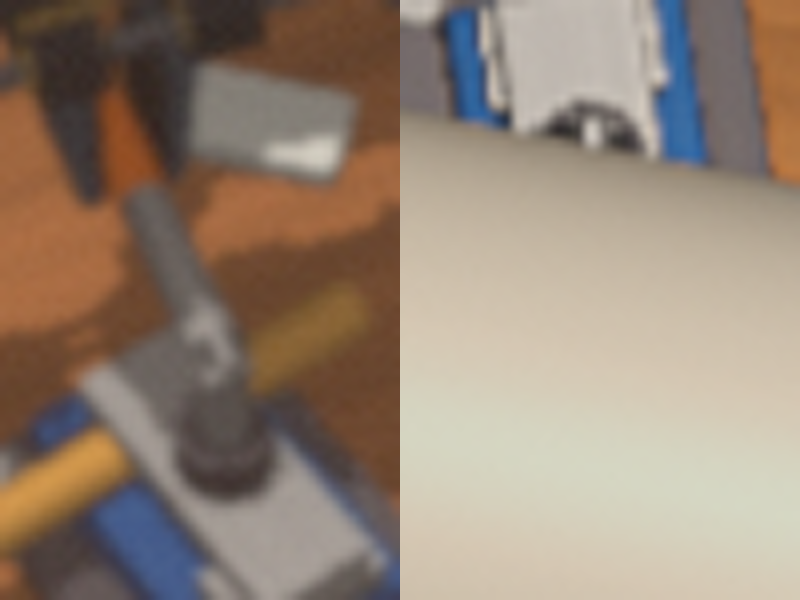

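The sleeve is held by the fingers at crop (135,140), and the short arm goes into the screw head at crop (225,420). Now I swing clockwise, monitoring force.

```bash
cat > sw.py <<'E'
from h import *
import json
def swing(ps,tp,stop,step,lim,feed):
    b0=np.array([.29,-.05,-.35]); log=[]
    while ps>stop:
        ps-=step; P,T=pose(ps,1,tp,.050); arm.move_l(P,T,feed=feed)
        f=force(3)-b0; a=np.radians(ps); r=np.array([-np.cos(a),-np.sin(a)]); tn=np.array([-r[1],r[0]]) # ccw tangent at sleeve
        ft,fr=f[:2]@tn,f[:2]@r; log.append((round(ps,1),round(ft,1),round(fr,1),round(f[2],1)))
        if abs(fr)>3: tp=tp+np.r_[.5e-4*np.clip(fr,-10,10)*r,0]
        if abs(ft)>lim: break
    print(log); print(tp,"t",arm.current_t(),"M",arm.current_torque()); json.dump([ps,list(tp)],open("st.json","w"))
E
python3 - <<'E'
from sw import *
swing(-5,np.array([.5938,-.0345,.0765]),-20,2.5,14,.05)
E
```

```text
[(-7.5, np.float64(0.3), np.float64(6.2), np.float64(2.7)), (-10.0, np.float64(0.5), np.float64(5.8), np.float64(1.7)), (-12.5, np.float64(1.5), np.float64(5.7), np.float64(2.2)), (-15.0, np.float64(3.9), np.float64(4.7), np.float64(1.6)), (-17.5, np.float64(4.7), np.float64(3.8), np.float64(1.3)), (-20.0, np.float64(4.9), np.float64(1.5), np.float64(0.1))]
[ 0.5925 -0.0342  0.0765] t 40.0417 M [-0.7605  0.7628  0.3318]
```

Turning at about 0.77 N m, as expected (4.9 N × 0.09 m plus the wrist moment of 0.33). So the flats are engaged.

```bash
sed -i 's/if abs(ft)>lim: break/m=ft*.09+arm.current_torque()[2]; log[-1]+=(round(m,2),)\n        if m>lim: break/' sw.py
python3 - <<'E'
from sw import *
ps,tp=json.load(open("st.json"));swing(ps,np.array(tp),-42,4,1.4,.06)
E
python3 - <<'E'
from sw import *
ps,tp=json.load(open("st.json"))
if ps<-41: swing(ps,np.array(tp),-75,.8,1.35,.05)
E
```

```text
[(-24.0, np.float64(5.4), np.float64(1.9), np.float64(0.5), np.float64(0.79)), (-28.0, np.float64(4.6), np.float64(1.6), np.float64(0.3), np.float64(0.76)), (-32.0, np.float64(4.0), np.float64(1.4), np.float64(0.1), np.float64(0.77)), (-36.0, np.float64(4.0), np.float64(2.3), np.float64(-0.1), np.float64(0.86)), (-40.0, np.float64(3.8), np.float64(2.4), np.float64(0.5), np.float64(0.84)), (-44.0, np.float64(2.9), np.float64(3.6), np.float64(0.8), np.float64(0.86))]
[ 0.5924 -0.0341  0.0765] t 41.7417 M [0.1874 0.8877 0.6008]
[(-44.8, np.float64(2.9), np.float64(3.3), np.float64(0.4), np.float64(0.83)), (-45.6, np.float64(3.0), np.float64(1.5), np.float64(-0.1), np.float64(0.82)), (-46.4, np.float64(2.6), np.float64(1.6), np.float64(0.1), np.float64(0.8)), (-47.2, np.float64(2.5), np.float64(0.9), np.float64(-0.2), np.float64(0.84)), (-48.0, np.float64(2.2), np.float64(0.5), np.float64(-0.1), np.float64(0.75)), (-48.8, np.float64(2.4), np.float64(0.7), np.float64(-0.3), np.float64(0.86)), (-49.6, np.float64(2.4), np.float64(0.5), np.float64(-0.0), np.float64(0.84)), (-50.4, np.float64
[... 1601 characters left out ...]
.float64(0.81)), (-67.2, np.float64(0.9), np.float64(1.6), np.float64(0.8), np.float64(0.85)), (-68.0, np.float64(0.9), np.float64(2.0), np.float64(0.8), np.float64(0.84)), (-68.8, np.float64(0.5), np.float64(2.2), np.float64(0.5), np.float64(0.77)), (-69.6, np.float64(2.4), np.float64(2.6), np.float64(0.5), np.float64(1.0)), (-70.4, np.float64(3.4), np.float64(3.0), np.float64(1.1), np.float64(1.12)), (-71.2, np.float64(4.1), np.float64(3.7), np.float64(0.9), np.float64(1.28)), (-72.0, np.float64(5.3), np.float64(1.5), np.float64(0.2), np.float64(1.35)), (-72.8, np.float64(6.3), np.float64(2.4), np.float64(0.7), np.float64(1.55))]
[ 0.592  -0.0334  0.0765] t 51.6417 M [0.1577 1.2083 0.987 ]
```

The torque climbs steadily from -69°, after about 56° of turning, so the screw is at its stop. Now I unload, lower the tail gently, release, retreat and hand in.

Run:
```python
from sw import *
ps,tp=json.load(open("st.json"));tp=np.array(tp)
for q,b in((-70,1),(-70,11)): P,T=pose(q,b,tp,.050); arm.move_l(P,T,feed=.05); print(force())
arm.grip(.04); st("rel")
arm.move_l(P-.08*T[:,2],T,feed=.15); arm.move_l(P-.08*T[:,2]+[0,0,.1],T,feed=.25); arm.sleep(.3); st()
s,t=arm.snapshot("scene"),arm.snapshot("top");R=keyRb(np.radians(-70),np.radians(14))
for n,im in(("scene",s),("top",t)):
    cv2.imwrite(f"pics/{n}9.png",im[...,::-1]);h=cv2.cvtColor(im,cv2.COLOR_RGB2HSV)
    u=proj(n,tp+R@[-.05,0,.05-.14])[0];x,y=u.astype(int)-20
    m=((h[...,0]<14)&(h[...,1]>195)&(h[...,2]>150)).astype(np.uint8)[y:y+40,x:x+40]
    ys,xs=np.nonzero(m); print(n,u,len(xs),xs.mean()+x if len(xs) else 0,ys.mean()+y if len(ys) else 0)
```

```text
[-3.3037  0.7645 -0.2535]
[ -1.8534 -10.8968   2.5789]
rel t 52.98 p [0.5597 0.0559 0.0937] F [-0.3071 -2.0978  1.4413] M [-0.237   0.2142 -0.0308] w 0.04 g 1.0
 t 54.52 p [0.5539 0.0702 0.2712] F [0.2405 0.3422 0.1186] M [0.282  0.037  0.0181] w 0.04 g 0.0
scene [350.0705 188.62  ] 41 344.1707317073171 186.1951219512195
top [273.9823 189.3147] 27 280.18518518518516 195.66666666666666
```

Run:
```python
from h import *
o={}
for n,(x0,y0,w,h_) in dict(scene=(325,165,50,45),top=(250,170,60,45)).items():
    im=cv2.imread(f"pics/{n}9.png").astype(int)[y0:y0+h_,x0:x0+w]
    b,g,r=im[...,0],im[...,1],im[...,2]
    for m in ((r-b>130)&(r>170),(r-b>110)&(r>150)):
        k,l,s,c=cv2.connectedComponentsWithStats(m.astype(np.uint8))
        print(n,[(s[j],np.round(c[j]+[x0,y0],1)) for j in range(1,k) if s[j,4]>12])
    print("\n".join("".join("O" if q>130 else "o" if q>105 else "s" if abs(q)<35 and v>110 else "." for q,v in zip(row,rr)) for row,rr in zip(r-b,r)))
```

```text
scene [(array([13, 16, 12, 11, 68], dtype=int32), array([343.9, 185.8]))]
scene [(array([13, 15, 13, 13, 89], dtype=int32), array([343.9, 185.9])), (array([ 9, 36,  6,  7, 20], dtype=int32), array([336.5, 204. ]))]
..........oooo....................................
......oooo.o.o....................................
.....oo.oo........................................
.....o.o..........................................
..o...............................................
..................................................
..................................................
..................................................
..................................................
ss..................oooo..........................
ssssss.............oo.o...........................
sssssssssss......oo..oo...sss.....................
sssssssssssss...oooooo............................
ssssssssssssss...oooo...s.........................
ssssssssssssss...oooo...ss..s.....................
ssssssssssssss..o.ooooo..ss.......................
ssssssssssssss..ooooOOOOo.s.......................
sssssssssssss....o
[... 3742 characters left out ...]
ooooooooooooooooo..ss.ssss...
................s.sss.oOOooooooooooooooooooooooo..ssssssssss
...............ss..ss..ooooooooooooooooooooooooo..ssssssssss
..............sss..sss..oooooooooooooooooooooooo..ssssssssss
...............ss..sss..oooooooooooooooooooooooo..ssssssssss
....................ss..ooooooooooooooooooooooooo.ssssssssss
....................ssss.oooooooooooooooooooooooo..sssssssss
.................o.ssss..oooooooooooooooooooooooo..sssssssss
.................o.......oooooooooooooooooooooooo..sss.....s
..........................ooooooooooooooooooooooo..ss.......
..........................ooooooooooooooo.oo..oooo......oooo
...........................ooooooooooooooo...oo..ooooooo....
```

Run:
```python
from h import *
p,e=tri((281.5,195.5),(343.9,185.3));print(p,e, np.degrees(np.arctan2(p[1]+.0335,p[0]-.594)), np.hypot(p[1]+.0335,p[0]-.594))
for z in(.09,.1,.11): print(z,onz("top",289.3,189,z),onz("top",274.5,202.5,z))
```

```text
[0.5456 0.0457 0.1103] 0.0058763218515907 121.43627607426252 0.09283970188567686
0.09 [0.5604 0.0278 0.09  ] [0.5303 0.0595 0.09  ]
0.1 [0.5595 0.0272 0.1   ] [0.5297 0.0586 0.1   ]
0.11 [0.5586 0.0267 0.11  ] [0.5292 0.0577 0.11  ]
```

```bash
python3 -c "
from rig import arm
print(arm.sign_off(),arm.current_t())"
```

```text
the job is handed in; nothing more can be done
the job is handed in; nothing more can be done
```

I handed the job in with the key standing released in the screw; the verdict was not shown. The screw turned about 56° until torque rose to a stop (peak about 1.55 N m). That the short arm was fully home was judged by feel, and I did not recheck the bystanders afterwards.

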